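Feel for the release notch of a panel test jig

ROBOT

A 6-joint arm with a two-finger parallel gripper is mounted at the origin on the work surface. World frame = base frame: x ahead of the robot, y to its left, z up, the work surface at z = 0. Lengths are in m, angles in rad, forces in N, time in s.
With the tool pointing down it reaches from about 0.3 to 0.875 m from the base axis. Payload 6.4 kg.
Tool frame: the origin (TCP) lies on the front face of the gripper's body, between the roots of the fingers; the fingertips stand 73 mm ahead of it and the grasp point (between the pads) lies ctrl.pinch_z ahead of it (ctrl.pinch_z is the distance from the TCP to the grasp point, in m); z points along the fingers, x is the direction in which the jaws open and shut, and the axes are right-handed (so a half turn about z gives the same grasp; the last joint's range is limited). The gripper opens to 85 mm and grips with 20 to 120 N. Pads are 22 mm wide; open, the fingers measure 114 mm over their backs; the gripper's body (76 mm by 85 mm) begins 54 mm behind the grasp point. The pads swing forward as they close: fully open they stand 13 mm farther back than shut.
Start: joints at [1.143, 0.181, 1.607, -0, 1.354, -0.206], TCP at [0.126, 0.561, 0.304] pointing down, gripper open.
Joint ranges: [-2.99, 2.99], [-0.89, 2.07], [0.3, 2.58], [-1.14, 4.28], [0, 2.63], [-3.12, 3.12]. Speed limits (rad/s): [2.57, 2.57, 3.01, 3.14, 3.14, 3.14].

INTERFACE

Orientations are given as a unit quaternion [w, x, y, z].
In Python, from bench import ctrl gives the robot as it stands.
- The arm moves only by the tool move_arm, never from a script. Its argument "rows" is text: rows parted by semicolons, each of 7 numbers parted by spaces: the shift along the tool's x, y, z in cm, then the turn, a rotation vector about the tool's x, y, z in degrees, then the opening, from 0 (shut) to 1 (fully open). In form: x y z rx ry rz grip; .... A call has 1 to 20 rows; each row shifts and turns the commanded pose from where the row before left it, along the tool's axes as they then stand; what a row does not reach is not made up. A row lasts 1/10 s, in which the tool goes at most 50 mm and 8.59 degrees, less where a joint would pass 70% of its speed; a pose out of reach is approached as far as the arm can. A call with a gripper value outside its range is refused whole. The fingers move at their own pace and stop on an object; the grip force is fixed at half the most. Time passes only in rows, so rows that do not move let the fingers close. It gives the time, the measured TCP pose, the force and the opening at its end, in the units of the state.
- ctrl.get_obs(): the state, without advancing time (a new reading comes with each control period).
- ctrl.camera(name): name is "scene" or "top" or "wrist"; returns a dict with "color" (384x512x3 uint8, blue, green, red), "fx", "fy", "cx", "cy" (pixels), "k1" (the pictures are not rectified: a ray, as slopes to the right and down, at radius r is drawn at 1 + k1 r^2 times it, then the intrinsics apply), "rvec" (rotation vector, rad) and "tvec" (3), from world to camera coordinates, as OpenCV has them. Camera axes: x right, y down, z forward; pixel columns grow to the right and rows downward; lengths in m; the calibration is good to about 2 mm. A picture is of the moment at which its call begins. There is no depth.
- ctrl.hand_in(): hands the job in, once; it reports no verdict.
Trained networks look in the newest picture that a camera, given by its name, has taken for a name from the list of things; names that differ only in an ending like _2 or _b are one class to them, and where a whole thing is asked for, a point or a joint stands for the part that bears it (a point fixed in the world has none). Each returns a list of dicts, best first, with "confidence" (0 to 1); they miss things now and then, are a little off and sometimes report something else, mostly with a low value. They report only what shows in the picture. A call takes as long as a camera call.
- ctrl.look_for(camera, query): "bbox" ([left, top, right, bottom] in pixels, round what is visible of it).
- ctrl.trace(camera, query): "region" (384x512 bool, what is visible of it) and "bbox" ([left, top, right, bottom] in pixels, round what is visible of it).
The state is a dict: "time_s": time; "q": joint angles; "dq": joint speeds; "joint_efforts": joint torques, N m; "eef_pos": TCP position; "eef_rot": TCP orientation; "wrist_force": force on the tool from outside, world axes, zero at the start; "torque": the same for the moment, N m; "opening": opening from 0.0 (shut) to 1.0 (fully open).
Only numpy, scipy, OpenCV 4.12 (cv2) and the standard library are available. Lean on these libraries where they do the work, as an engineer would, in place of code of your own. Each camera call takes 0.05 s, during which the arm holds its last target.

TASK

The glass panel in the white test jig is held by a copper clamp bar; free it by its hidden release key. With the closed fingertips touch the top of the yellow block at one end of the jig's raised front edge, then run them from there along the top of the grey edge until they drop into the notch, and press the key inside all the way down so that the clamp bar swings up. Then take the hand away; do not lift the bar by hand, and leave the panel, the red suction lifter, the meter and the probe where they are.

Things in the scene. Friction and masses are not known exactly. Their poses are not given: they have to be found in the camera images.
- jig: the fixed white test jig, 260 (x) x 460 (y) mm, plate at most 36 mm high; origin under its centre on the bench, x away from its front edge (which faces the robot), y to the left along that edge, z up. The raised front edge runs along y, its middle line at jig x = -110 mm: yellow block on the left, grey edge, black block on the right
- start_block: the yellow block, fixed at the left end of the raised front edge, from jig y = 110 to 230 mm, 42 mm deep in x, flat top 61 mm above the bench; same origin and axes as the jig
- edge_start (a point): point on the top face of the yellow block, on the middle line of the raised edge, 25 mm to the left of where the grey edge begins; axes as the jig
- key (a joint): how far the release key has been pressed down, m: 0 untouched, 0.008 fully down. The dark steel key (34 x 52 mm, flat top) fills the floor of the notch, 10 mm below the top of the grey edge, and sinks 8 mm more. Stiff, about 5 to 7 N, without a return spring: it stays where it is left
- clamp (a joint): angle of the copper clamp bar, rad: 0 closed on the panel, 0.5 swung up; linked to the key in proportion
- clamp_bar (a point): copper clamp bar 350 mm long (y), 50 mm wide, 6 mm thick, along the far side of the panel; this point is the bar's centre, 25 mm from its hinge line at the far side. It swings up as the key goes down
- panel_center (a point): centre of the loose glass panel, 195 x 345 x 4 mm, lying on the jig behind the raised edge
- lifter_center (a point): centre of the loose red suction lifter, a knob 56 mm across and 48 mm high that stands on the panel
- meter_center (a point): centre of the loose orange multimeter, 170 x 82 x 36 mm, on the bench left of the jig
- probe_center (a point): centre of the loose red test probe, 110 mm long, 12 mm thick, on the bench right of the jig
- edge_mid (a point): middle of the grey edge (jig x = -110, y = 0 mm), at the height of its flat top, 60 mm above the bench; axes as the jig. The grey edge runs from jig y = 110 to -110 mm and is 36 mm deep in x. It has one notch, 56 mm long in y, open to front and back, whose centre lies anywhere from y = -75 to +25 mm, different each time; elsewhere the top is unbroken

How it is judged:
By the outcome, as a careful person would: the job done as asked, in the order asked, and still so for the second after the job is handed in, with the robot touching nothing.
It also fails if it takes over 61 s, if anything falls off the work surface, if the arm or the gripper's body presses on something with over 40 N, if the wrist force passes 120 N, or if a joint passes its speed limit or range.

## Working session

There is one attempt and no reset: what is moved stays moved. The work goes in short steps, Python scripts to look and compute and a tool call to move; the robot and the scene stay as the last step left them, time stands still between calls to the robot, and variables do not carry over. Pictures are saved under pics/ and viewed, and the job is handed in when it is done.

Besides the shell and the picture viewer there is one more tool, called after "Emit:" as name(argument=value, ...) on one line, values as JSON. move_arm: Moves the arm, as the interface text tells. Its arguments: {"type":"object","properties":{"rows":{"type":"string"}},"required":["rows"]}

```bash
mkdir -p pics
python3 - <<'E'
from bench import ctrl
import cv2
o=ctrl.get_obs();print(o['time_s'],o['eef_pos'],o['eef_rot'],o['wrist_force'],o['opening'],ctrl.pinch_z)
for n in['scene','top']:
    c=ctrl.camera(n);cv2.imwrite(f'pics/{n}0.png',c['color']);print({k:v for k,v in c.items() if k!='color'})
    for q in['jig','start_block','key','clamp_bar','meter_center','probe_center','panel_center']:
        r=ctrl.look_for(n,q);print(n,q,[(x['bbox'],round(x['confidence'],2)) for x in r[:2]])
E
```

```text
0.0 [0.12629083 0.56052557 0.30300324] [ 3.80380666e-04  7.81019970e-01  6.24505452e-01 -7.76001094e-04] [-0.33970045 -0.2184481  -0.35779173] 0.9993439462890542 0.0539
{'fx': 422.52373191775445, 'fy': 422.52373191775445, 'cx': 255.56811305622554, 'cy': 188.85158558707218, 'k1': -0.025462552125403548, 'rvec': array([ 1.1706123 ,  2.53368018, -0.74625102]), 'tvec': array([ 0.39895742, -0.32281724,  1.60900257])}
scene jig [([160.5, 133.6, 324.5, 279.4], 0.74), ([180.0, 102.4, 204.4, 114.1], 0.65)]
scene start_block [([288.1, 192.8, 325.9, 223.1], 0.71)]
scene key [([248.1, 163.4, 262.8, 175.1], 0.72)]
scene clamp_bar [([173.7, 180.2, 271.5, 258.3], 0.96)]
scene meter_center [([366.8, 230.8, 430.1, 282.4], 0.72)]
scene probe_center []
scene panel_center [([190.9, 155.1, 302.0, 244.6], 0.66)]
{'fx': 352.02095749386984, 'fy': 352.02095749386984, 'cx': 252.29055788245813, 'cy': 188.5657943119063, 'k1': 0.010477004369527768, 'rvec': array([ 2.11765299, -2.09081083,  0.21885398]), 'tvec': array([-0.01736496,  0.58682633,  0.94830014])}
top jig [([183.8, 130.3, 347.1, 222.4], 0.6)]
top start_block [([183.2, 201.3, 223.5, 219.6], 0.66)]
top key [([265.7, 206.5, 285.6, 214.0], 0.72)]
top clamp_bar [([203.6, 131.0, 326.1, 154.8], 0.66), ([181.4, 200.7, 222.9, 219.0], 0.38)]
top meter_center [([83.1, 202.5, 123.8, 260.0], 0.73)]
top probe_center [([404.4, 225.4, 418.4, 262.5], 0.51)]
top panel_center [([202.0, 152.3, 323.5, 200.7], 0.55)]
```

View pics/scene0.png

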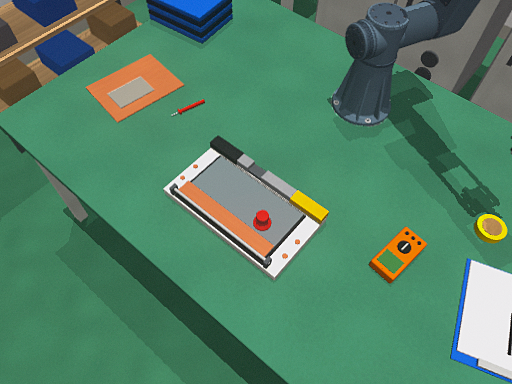

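View pics/top0.png

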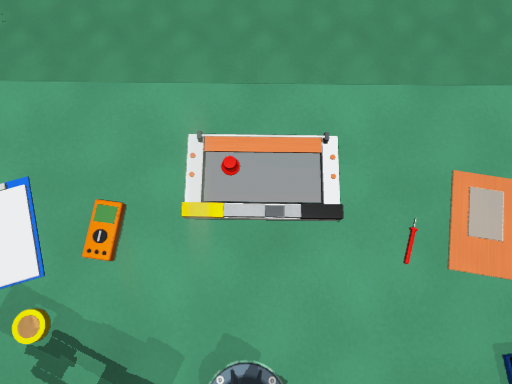

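```bash
cat > h.py <<'E'
import numpy as np,cv2
def proj(c,P):
    R,_=cv2.Rodrigues(np.array(c['rvec']));p=(np.atleast_2d(P))@R.T+c['tvec'];s=p[:,:2]/p[:,2:]
    r2=(s**2).sum(1,keepdims=True);s=s*(1+c['k1']*r2)
    return s*[c['fx'],c['fy']]+[c['cx'],c['cy']]
def ray(c,uv,z):
    K=np.array([[c['fx'],0,c['cx']],[0,c['fy'],c['cy']],[0,0,1]])
    s=cv2.undistortPoints(np.array(uv,float).reshape(-1,1,2),K,np.array([c['k1'],0,0,0,0.]))[:,0]
    R,_=cv2.Rodrigues(np.array(c['rvec']));C=-R.T@c['tvec']
    d=np.c_[s,np.ones(len(s))]@R
    return C+d*((z-C[2])/d[:,2])[:,None]
E
python3 - <<'E'
from bench import ctrl
import cv2,numpy as np
from h import *
for n in['top','scene']:
    c=ctrl.camera(n);im=c['color']
    if n=='top': cv2.imwrite('pics/topz.png',cv2.resize(im[115:275,160:360],None,fx=4,fy=3.7,interpolation=cv2.INTER_CUBIC))
    else: cv2.imwrite('pics/scenez.png',cv2.resize(im[120:290,150:340],None,fx=4,fy=3.5,interpolation=cv2.INTER_CUBIC))
    for q,z in[('start_block',.061),('key',.05),('jig',.036)]:
        r=ctrl.trace(n,q)
        if not r: continue
        m=r[0]['region'].astype(np.uint8);cs=max(cv2.findContours(m,0,2)[0],key=cv2.contourArea)
        b=cv2.boxPoints(cv2.minAreaRect(cs));print(n,q,r[0]['confidence'],b.tolist());print(ray(c,b,z).round(4).tolist())
E
```

```text
top start_block 0.84 [[182.0, 201.0], [224.0, 201.0], [224.0, 218.0], [182.0, 218.0]]
[[0.5487, 0.1908, 0.061], [0.5501, 0.0706, 0.061], [0.5013, 0.0691, 0.061], [0.4998, 0.188, 0.061]]
top key 0.8 [[266.0, 205.0], [283.0, 205.0], [283.0, 216.0], [266.0, 216.0]]
[[0.5419, -0.0499, 0.05], [0.5425, -0.0989, 0.05], [0.5106, -0.0987, 0.05], [0.51, -0.0501, 0.05]]
top jig 0.97 [[181.74984741210938, 219.01170349121094], [183.14474487304688, 129.7366485595703], [344.3241271972656, 132.2550811767578], [342.9292297363281, 221.53013610839844]]
[[0.5001, 0.1938, 0.036], [0.7751, 0.2049, 0.036], [0.7722, -0.2881, 0.036], [0.4987, -0.2726, 0.036]]
scene start_block 0.98 [[287.6982116699219, 200.6612548828125], [296.5814514160156, 188.12020874023438], [329.3213195800781, 211.31094360351562], [320.4380798339844, 223.85198974609375]]
[[0.5545, 0.0741, 0.061], [0.4999, 0.0669, 0.061], [0.5022, 0.1931, 0.061], [0.555, 0.1976, 0.061]]
scene key 0.48 [[247.7692108154297, 170.84616088867188], [253.15382385253906, 162.76922607421875], [264.23077392578125, 170.15383911132812], [258.84613037109375, 178.23077392578125]]
[[0.5433, -0.0974, 0.05], [0.5071, -0.1053, 0.05], [0.5063, -0.0587, 0.05], [0.5422, -0.0515, 0.05]]
scene jig 0.56 [[161.51220703125, 190.6097412109375], [216.6341552734375, 121.70730590820312], [330.9024658203125, 213.1219482421875], [275.780517578125, 282.0243835449219]]
[[0.7728, -0.2613, 0.036], [0.4452, -0.3283, 0.036], [0.4898, 0.1952, 0.036], [0.7739, 0.2046, 0.036]]
```

The scene view shows the jig with yellow block at (308,206), dark key at about (255,170) and black block at (225,148). The top view shows the yellow block at x 182–224, the key at about (275,211), and the black block ending at 342. I'll zoom in to fit the pose.

View pics/topz.png

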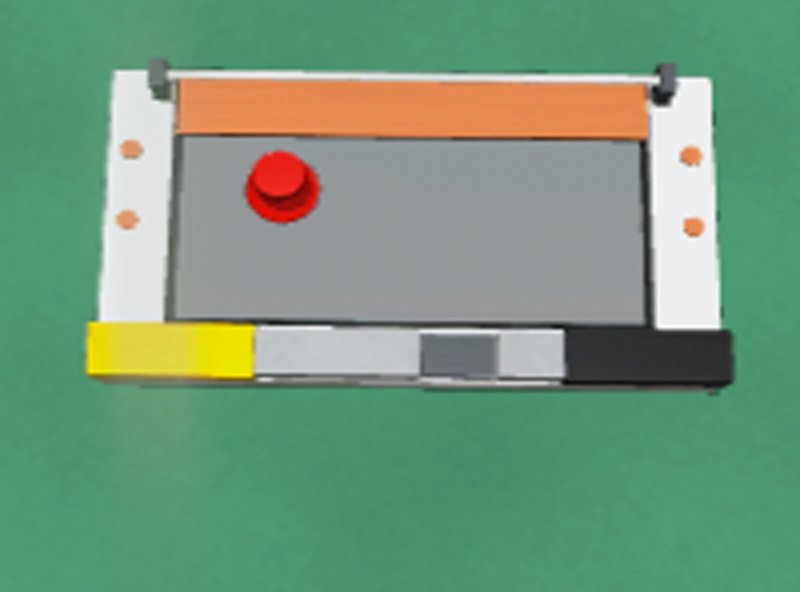

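View pics/scenez.png

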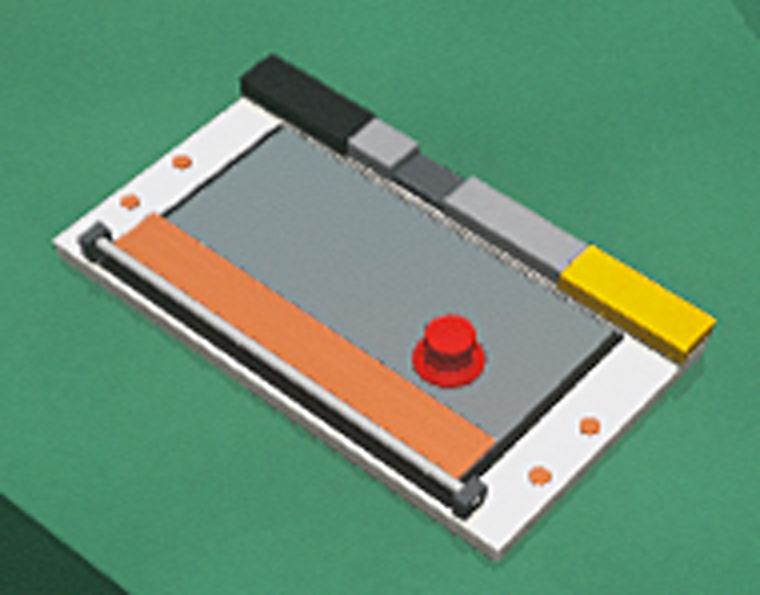

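```bash
cat > fit.py <<'E'
from bench import ctrl
import cv2,numpy as np
from h import *
from scipy.optimize import least_squares
T=[((-89,230,61),(90,322)),((-131,230,61),(90,375)),((-89,110,61),(254,325)),((-131,110,61),(253,378)),((-89,-230,61),(732,331)),((-131,-230,61),(732,385)),((130,230,36),(112,70)),((130,-230,36),(710,78))]
S=[((-131,110,61),(595,245)),((-131,230,61),(715,321)),((-89,230,61),(685,349)),((-89,110,61),(562,270)),((-131,-230,61),(272,55)),((-89,-230,61),(241,77)),((130,-230,36),(55,241)),((130,230,36),(497,544))]
ct=ctrl.camera('top');cs=ctrl.camera('scene')
def W(p,P): 
    a=p[2];P=np.array(P)/1000.;return np.c_[p[0]+np.cos(a)*P[:,0]-np.sin(a)*P[:,1],p[1]+np.sin(a)*P[:,0]+np.cos(a)*P[:,1],P[:,2]]
def res(p,w=(1,1)):
    o=[]
    for c,L,k,off,ww in[(ct,T,(4,3.7),(160,115),w[0]),(cs,S,(4,3.5),(150,120),w[1])]:
        uv=np.array([l[1] for l in L])/k+off-.4
        o.append(ww*(proj(c,W(p,[l[0] for l in L]))-uv).ravel())
    return np.concatenate(o)
for w in[(1,1),(1,0),(0,1)]:
    s=least_squares(res,[.63,-.04,0],args=(w,),loss='soft_l1');print(w,s.x,np.abs(res(s.x,w)).max(),np.sqrt((res(s.x,w)**2).mean()))
    if w==(1,1): p=s.x;print(res(p).reshape(-1,2).round(1).tolist())
print('edge_start',W(p,[(-110,135,61)]),'edge_mid',W(p,[(-110,0,60)]))
k=ray(ct,np.array([(421,355),(498,355)])/(4,3.7)+(160,115)-.4,.055)
print(k)
a=p[2];print('key jig y',((k[:,:2]-p[:2])@[-np.sin(a),np.cos(a)]),'x',((k[:,:2]-p[:2])@[np.cos(a),np.sin(a)]))
E
python3 fit.py
```

```text
(1, 1) [ 0.63362943 -0.03808314 -0.00200852] 1.6225626988578483 0.7780147069582587
[[-0.6, 0.6], [-1.5, 0.9], [0.3, 0.4], [0.1, 0.7], [0.2, 0.5], [0.8, 0.6], [-0.3, -0.3], [0.8, -0.7], [-1.0, 0.0], [0.6, 0.0], [0.0, 1.3], [-1.0, 1.5], [0.1, -0.4], [-0.7, 0.6], [-1.1, -1.0], [0.5, 1.6]]
(1, 0) [ 0.63478372 -0.03806863 -0.00288909] 1.5276801998392955 0.4318949966115217
(0, 1) [ 0.63138124 -0.03860978 -0.0014194 ] 1.474382616227075 0.5346919381281607
edge_start [[0.52390081 0.09713753 0.061     ]] edge_mid [[ 0.52362966 -0.0378622   0.06      ]]
[[ 0.52495267 -0.04656036  0.055     ]
 [ 0.52564198 -0.10153824  0.055     ]]
key jig y [-0.00869549 -0.06367187] x [-0.10865952 -0.10785978]
```

Emit:
move_arm(rows="-1.82 2.45 0 0 0 0 0;-1.82 2.45 0 0 0 0 0;-1.82 2.45 0 0 0 0 0;-1.82 2.45 0 0 0 0 0;-1.82 2.45 0 0 0 0 0;-1.82 2.45 0 0 0 0 0;-1.82 2.45 0 0 0 0 0;-1.82 2.45 0 0 0 0 0;-1.82 2.45 0 0 0 0 0;-1.82 2.45 0 0 0 0 0;-1.82 2.45 0 0 0 0 0;-1.82 2.45 0 0 0 0 0;-1.82 2.45 0 0 0 0 0;-1.82 2.45 0 0 0 0 0;-1.82 2.45 0 0 0 0 0;-1.82 2.45 0 0 0 0 0;-1.82 2.45 0 0 0 0 0;-1.82 2.45 0 0 0 0 0;-1.82 2.45 0 0 0 0 0;-1.82 2.45 0 0 0 0 0")

```text
time_s: 3.3
eef_pos: [0.5251, 0.097, 0.304]
eef_rot: [0.0, 0.781, 0.624, 0.0]
wrist_force: [0.5, 0.8, 0.3]
opening: 0.002
```

Emit:
move_arm(rows="0 0 2 0 0 -4.3 0;0 0 2 0 0 -4.3 0;0 0 2 0 0 -4.3 0;0 0 2 0 0 0 0;0 0 2 0 0 0 0;0 0 2 0 0 0 0;0 0 1 0 0 0 0;0 0 0 0 0 0 0;0 0 0 0 0 0 0;0 0 0 0 0 0 0")

```text
time_s: 4.3
eef_pos: [0.5252, 0.0981, 0.1751]
eef_rot: [0.001, 0.706, 0.708, 0.001]
wrist_force: [-0.1, 0.4, 0.1]
opening: -0.003
```

Run:
```python
from bench import ctrl
import cv2,numpy as np
from h import *
c=ctrl.camera('wrist');a=c['color'];cs=ctrl.camera('scene')
b=cs['color'][100:292,140:396]
cv2.imwrite('pics/w1.png',np.vstack([cv2.resize(a,(400,300)),cv2.resize(b,(400,300))]))
print(c['tvec'],ctrl.get_obs()['eef_pos'],ctrl.get_obs()['eef_rot'])
print(proj(c,[[.524,.0971,.061],[.5236,.072,.061],[.523,-.074,.05]]))
```

```text
[-0.0969762  -0.50241821  0.102224  ] [0.52507617 0.09805743 0.17500357] [7.40147647e-04 7.05916599e-01 7.08294235e-01 6.95997443e-04]
[[252.6944912  219.72725432]
 [210.87546861 218.94887075]
 [ -2.54383767 209.84595832]]
```

View pics/w1.png

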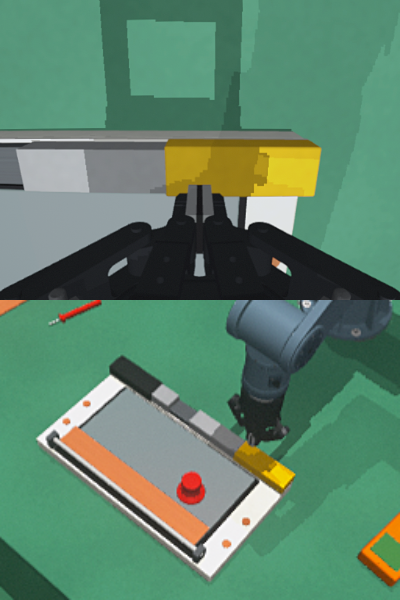

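Wrist view: the yellow/grey boundary is at about (211,215) full-res, where the fit puts it (211,219). The fingertips stand over the yellow block's middle line. I'll descend now.

Emit:
move_arm(rows="-0.1 -0.1 1.5 0 0 0 0;0 0 1.5 0 0 0 0;0 0 0.5 0 0 0 0;0 0 0 0 0 0 0;0 0 0 0 0 0 0;0 0 0 0 0 0 0")

```text
time_s: 5.0
eef_pos: [0.524, 0.097, 0.1398]
eef_rot: [0.001, 0.706, 0.708, 0.001]
wrist_force: [-0.1, 0.9, -0.1]
opening: 0.001
```

Emit:
move_arm(rows="0 0 0.2 0 0 0 0;0 0 0.2 0 0 0 0;0 0 0.1 0 0 0 0;0 0 0 0 0 0 0;0 0 0 0 0 0 0")

```text
time_s: 5.5
eef_pos: [0.5234, 0.097, 0.1338]
eef_rot: [-0.0, 0.706, 0.708, -0.0]
wrist_force: [0.6, -0.1, -0.5]
opening: 0.004
```

Emit:
move_arm(rows="0 0 0.05 0 0 0 0;0 0 0 0 0 0 0;0 0 0 0 0 0 0")

```text
time_s: 5.8
eef_pos: [0.5234, 0.0971, 0.1337]
eef_rot: [0.0, 0.706, 0.708, -0.0]
wrist_force: [-1.7, 0.7, 5.0]
opening: -0.0
```

Emit:
move_arm(rows="0 0 0.05 0 0 0 0;0 0 0 0 0 0 0;0 0 0 0 0 0 0")

```text
time_s: 6.1
eef_pos: [0.5235, 0.0971, 0.1337]
eef_rot: [0.0, 0.706, 0.708, -0.0]
wrist_force: [-4.5, -0.3, 8.7]
opening: 0.001
```

Emit:
move_arm(rows="-0.3 0 0 0 0 0 0;-0.3 0 0 0 0 0 0;-0.3 0 0 0 0 0 0;-0.3 0 0 0 0 0 0;-0.3 0 0 0 0 0 0;-0.3 0 0 0 0 0 0;-0.3 0 0 0 0 0 0;-0.3 0 0 0 0 0 0;-0.3 0 0 0 0 0 0;-0.3 0 0 0 0 0 0;-0.3 0 0 0 0 0 0")

```text
time_s: 7.2
eef_pos: [0.5242, 0.0644, 0.1335]
eef_rot: [0.0, 0.706, 0.708, 0.001]
wrist_force: [0.4, 1.2, 0.0]
opening: -0.001
```

Emit:
move_arm(rows="-0.2 0 0.02 0 0 0 0;-0.2 0 0.02 0 0 0 0;-0.2 0 0.02 0 0 0 0;-0.2 0 0.02 0 0 0 0;-0.2 0 0.02 0 0 0 0;0 0 0 0 0 0 0")

```text
time_s: 7.8
eef_pos: [0.5241, 0.0545, 0.1326]
eef_rot: [0.0, 0.706, 0.708, 0.001]
wrist_force: [0.6, 5.6, 8.8]
opening: -0.003
```

Contact dropped out for a few millimetres at the 1 mm step down onto the grey. I'll slide back over that bit in contact, then run on.

Emit:
move_arm(rows="0.2 0 0 0 0 0 0;0.2 0 0 0 0 0 0;0.2 0 0 0 0 0 0;0.2 0 0 0 0 0 0;0 0 0 0 0 0 0")

```text
time_s: 8.3
eef_pos: [0.5244, 0.0609, 0.1327]
eef_rot: [0.001, 0.706, 0.708, -0.0]
wrist_force: [0.2, -3.3, 5.7]
opening: 0.006
```

Emit:
move_arm(rows="-0.3 0 0 0 0 0 0;-0.3 0 0 0 0 0 0;-0.3 0 0 0 0 0 0;-0.3 0 0 0 0 0 0;-0.3 0 0 0 0 0 0;-0.3 0 0 0 0 0 0;-0.3 0 0 0 0 0 0;-0.3 0 0 0 0 0 0;-0.3 0 0 0 0 0 0;-0.3 0 0 0 0 0 0")

```text
time_s: 9.3
eef_pos: [0.5242, 0.0326, 0.1327]
eef_rot: [0.0, 0.706, 0.708, 0.001]
wrist_force: [0.3, 6.3, 8.4]
opening: -0.002
```

Emit:
move_arm(rows="-0.3 0 0 0 0 0 0;-0.3 0 0 0 0 0 0;-0.3 0 0 0 0 0 0;-0.3 0 0 0 0 0 0;-0.3 0 0 0 0 0 0;-0.3 0 0 0 0 0 0;-0.3 0 0 0 0 0 0;-0.3 0 0 0 0 0 0;-0.3 0 0 0 0 0 0;-0.3 0 0 0 0 0 0;-0.3 0 0 0 0 0 0;-0.3 0 0 0 0 0 0;-0.3 0 0 0 0 0 0;-0.3 0 0 0 0 0 0;-0.3 0 0 0 0 0 0")

```text
time_s: 10.8
eef_pos: [0.5243, -0.0123, 0.1326]
eef_rot: [0.0, 0.706, 0.708, 0.001]
wrist_force: [-0.2, 6.5, 8.9]
opening: 0.0
```

Emit:
move_arm(rows="-0.3 0 0 0 0 0 0;-0.3 0 0 0 0 0 0;-0.3 0 0 0 0 0 0;-0.3 0 0 0 0 0 0;-0.3 0 0 0 0 0 0;-0.3 0 0 0 0 0 0;-0.3 0 0 0 0 0 0;-0.3 0 0 0 0 0 0")

```text
time_s: 11.6
eef_pos: [0.5244, -0.0363, 0.1326]
eef_rot: [-0.0, 0.706, 0.708, 0.001]
wrist_force: [-0.3, 6.6, 9.5]
opening: 0.005
```

Emit:
move_arm(rows="-0.3 0 0 0 0 0 0;-0.3 0 0 0 0 0 0;-0.3 0 0 0 0 0 0")

```text
time_s: 11.9
eef_pos: [0.5244, -0.0454, 0.1326]
eef_rot: [0.0, 0.706, 0.708, 0.001]
wrist_force: [-0.8, 4.6, 9.6]
opening: 0.008
```

Emit:
move_arm(rows="-0.3 0 0 0 0 0 0;-0.3 0 0 0 0 0 0;-0.3 0 0 0 0 0 0;-0.3 0 0 0 0 0 0")

```text
time_s: 12.3
eef_pos: [0.5235, -0.0583, 0.1314]
eef_rot: [-0.0, 0.706, 0.708, -0.0]
wrist_force: [0.7, 0.4, -0.6]
opening: -0.001
```

The force vanished and the TCP sank, so the tips are over the notch. I'll centre on the key and lower into it.

Emit:
move_arm(rows="-0.4 0 0.1 0 0 0 0;-0.4 0 0.2 0 0 0 0;-0.4 0 0.2 0 0 0 0;-0.4 0 0.1 0 0 0 0;0 0 0.1 0 0 0 0;0 0 0 0 0 0 0;0 0 0 0 0 0 0")

```text
time_s: 13.0
eef_pos: [0.524, -0.0738, 0.1249]
eef_rot: [-0.0, 0.706, 0.708, -0.0]
wrist_force: [0.1, 0.5, -0.3]
opening: 0.001
```

Emit:
move_arm(rows="0 0 0.1 0 0 0 0;0 0 0.1 0 0 0 0;0 0 0.1 0 0 0 0;0 0 0 0 0 0 0;0 0 0 0 0 0 0")

```text
time_s: 13.5
eef_pos: [0.524, -0.0738, 0.122]
eef_rot: [0.0, 0.706, 0.708, 0.0]
wrist_force: [-0.9, 0.2, 3.3]
opening: 0.003
```

Emit:
move_arm(rows="0 0 0.1 0 0 0 0;0 0 0.1 0 0 0 0;0 0 0.1 0 0 0 0;0 0 0.1 0 0 0 0;0 0 0 0 0 0 0")

```text
time_s: 14.0
eef_pos: [0.524, -0.0739, 0.1177]
eef_rot: [-0.0, 0.706, 0.708, 0.0]
wrist_force: [-0.7, 2.7, 2.6]
opening: -0.001
```

Emit:
move_arm(rows="0 0 0.1 0 0 0 0;0 0 0.1 0 0 0 0;0 0 0.1 0 0 0 0;0 0 0.1 0 0 0 0;0 0 0 0 0 0 0;0 0 0 0 0 0 0")

```text
time_s: 14.6
eef_pos: [0.5241, -0.0739, 0.1146]
eef_rot: [-0.0, 0.706, 0.708, 0.0]
wrist_force: [-3.4, 3.0, 11.8]
opening: 0.002
```

Emit:
move_arm(rows="0 0 0.1 0 0 0 0;0 0 0 0 0 0 0;0 0 0 0 0 0 0")

```text
time_s: 14.9
eef_pos: [0.5242, -0.0739, 0.1145]
eef_rot: [-0.0, 0.706, 0.708, -0.0]
wrist_force: [-6.5, 3.3, 20.6]
opening: 0.001
```

Run:
```python
from bench import ctrl
import cv2,numpy as np
b=ctrl.camera('scene')['color'][100:292,140:396]
a=ctrl.camera('wrist')['color']
cv2.imwrite('pics/p2.png',np.vstack([cv2.resize(a,(400,300)),cv2.resize(b,(400,300))]))
```

```text
(no output)
```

View pics/p2.png

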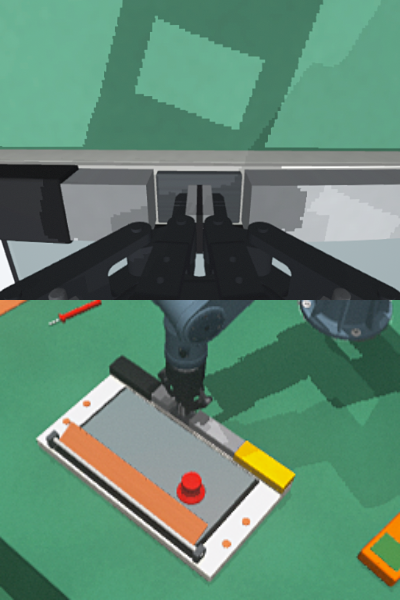

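The tips rest on the key in the notch (wrist image about (200,190)). The bar has swung: its free edge has lifted relative to the first view. I'll retreat straight up.

Emit:
move_arm(rows="0 0 -0.3 0 0 0 0;0 0 -0.5 0 0 0 0;0 0 -1 0 0 0 0;0 0 -2 0 0 0 0;0 0 -2 0 0 0 0;0 0 -2 0 0 0 0;0 0 -3 0 0 0 0;0 0 -3 0 0 0 0;0 -2 -3 0 0 0 0;0 -2 -2 0 0 0 0;2 -2 0 0 0 0 0;3 -2 0 0 0 0 0;4 -2 0 0 0 0 0;4 -1 0 0 0 0 0;4 0 0 0 0 0 0;4 0 0 0 0 0 0;3 0 0 0 0 0 0;2 0 0 0 0 0 0;0 0 0 0 0 0 0;0 0 0 0 0 0 0")

```text
time_s: 17.0
eef_pos: [0.413, 0.1856, 0.301]
eef_rot: [0.0, 0.705, 0.709, -0.0]
wrist_force: [-0.1, -0.6, -0.4]
opening: 0.002
```

Run:
```python
from bench import ctrl
import cv2,numpy as np
o=ctrl.get_obs();print(o['time_s'],o['eef_pos'],o['wrist_force'])
b=ctrl.camera('scene')['color'];t=ctrl.camera('top')['color']
cv2.imwrite('pics/f_s.png',cv2.resize(b[120:290,150:340],None,fx=4,fy=3.5,interpolation=cv2.INTER_CUBIC))
cv2.imwrite('pics/f_t.png',cv2.resize(t[115:275,160:360],None,fx=4,fy=3.7,interpolation=cv2.INTER_CUBIC))
for n in['scene','top']:
  for q in['key','clamp_bar','meter_center','probe_center','panel_center','lifter_center']:
        r=ctrl.look_for(n,q);print(n,q,[(x['bbox'],round(x['confidence'],2)) for x in r[:1]])
```

```text
17.0 [0.41296038 0.18557696 0.30097755] [-0.14787368 -0.6302311  -0.44660535]
scene key [([366.4, 230.1, 428.7, 282.0], 0.44)]
scene clamp_bar [([178.0, 178.6, 268.7, 260.9], 0.84)]
scene meter_center [([369.7, 226.6, 428.3, 281.6], 0.71)]
scene probe_center []
scene panel_center [([190.2, 154.2, 300.5, 246.5], 0.61)]
scene lifter_center [([255.6, 208.1, 270.6, 231.8], 0.72)]
top key [([266.6, 208.5, 283.5, 216.1], 0.67)]
top clamp_bar [([201.0, 132.7, 324.1, 149.0], 0.95)]
top meter_center []
top probe_center [([402.6, 227.7, 419.3, 262.9], 0.74)]
top panel_center [([202.3, 147.4, 322.3, 203.0], 0.88)]
top lifter_center [([219.1, 156.3, 239.8, 175.8], 0.83)]
```

View pics/f_s.png

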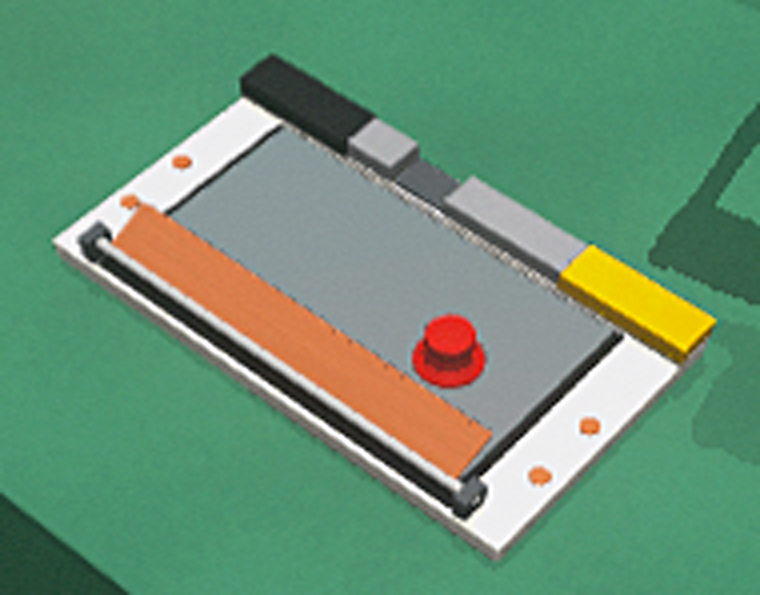

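View pics/f_t.png

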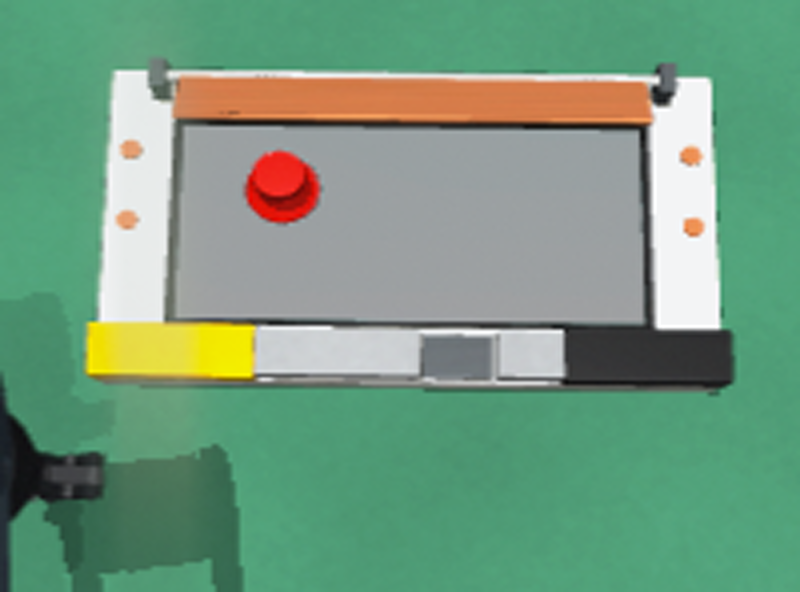

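The final pictures show the bar's free edge about 13 zoomed px higher in the top view (136→123), where a 0.5 rad swing should give about 14. The lifter, panel and probe have not moved, and the hand is clear.

```bash
python3 -c "
from bench import ctrl
print(ctrl.hand_in())"
```

```text
the job is handed in; nothing more can be done
None
```

The release key is pressed fully down and the clamp bar has swung up. I've handed the job in at about 17 s on the robot's clock, and no verdict is reported.

**What I did:** I touched the closed fingertips to the top of the yellow block at the edge-start point with 5 to 9 N. I then ran them along the grey edge until the contact force vanished and they dropped into the notch. I centred them on the key, pressed it down, lifted straight up and moved the hand away.

**Last checks**
- **Key travel:** it went down about 7.9 mm to a hard stop, where I pressed to about 20 N to be sure.
- **Clamp bar:** its free edge moved about 13 zoomed pixels in the top view, against about 14 expected for the full 0.5 rad swing. This is a rough estimate from the picture, not a direct angle reading.
- **Other objects:** the panel, lifter and probe showed no visible shift. The meter sits where it was in the scene view.
- **Hand:** the wrist force read about zero after the hand was clear.

**What failed or disagreed**
- **Contact on the edge:** the fingertips lost contact for a few millimetres at the 1 mm step from yellow to grey. I slid back 8 mm in contact to cover most of that stretch before running on.
- **Detector misses:** in the final pictures it mistook the meter for the key in the scene view and missed the meter in the top view, where the hand may have been covering it. It never found the probe in the scene view.

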